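# Fold the mirrored shaker clamps to match the sample

### The job

Three grey flask clamps for the lab shaker have hinged, yellow L-shaped arms that can be folded over to either side, and one or two lie the wrong way. Seen from above, compare the L of each with that of the green sample clamp, however each is turned on the bench, and fold over only those that are its mirror image, so that all three lie flat with the same hand as the sample. Do not touch the sample, and leave the brown bottle and the orange flask at the clamps' far side standing where they are.

Things in the scene. Friction and masses are not known exactly. Their poses are not given: they have to be found in the camera images.
- clamp_a: Clamp A: grey clamp with a yellow arm, one of three alike; bolted down. Origin on the bench under the hinge; z up. Hinge pin along x, 32 mm up. Base plate 6 mm thick, x -42 to 14, y -48 to 48 mm; cheeks 42 mm high at x -17 to 15, y -11 to 11; rubber rests 28 mm high at x 0, y +-36. The L arm swings freely half a turn about the pin and lies level to +y or -y, falling to the side it leans to. Its flat leg at x 0 is 60 mm long, 12 wide
- toe_a (a point): Grip point on the yellow toe of clamp A: a round rod 12 mm thick at the leg's end, 60 mm from the hinge pin, parallel to the clamp's x, from x -6 to 64 mm. This point: x 42 mm, on the rod's axis, 32 mm up when level. Nothing lies below it. The toe always points to the clamp's +x, so folding the arm over mirrors the L. Arm about 0.12 kg; may still be settling in the first second
- clamp_b: Clamp B: grey clamp with a yellow arm, one of three alike; bolted down. Origin on the bench under the hinge; z up. Hinge pin along x, 32 mm up. Base plate 6 mm thick, x -42 to 14, y -48 to 48 mm; cheeks 42 mm high at x -17 to 15, y -11 to 11; rubber rests 28 mm high at x 0, y +-36. The L arm swings freely half a turn about the pin and lies level to +y or -y, falling to the side it leans to. Its flat leg at x 0 is 60 mm long, 12 wide
- toe_b (a point): Grip point on the yellow toe of clamp B: a round rod 12 mm thick at the leg's end, 60 mm from the hinge pin, parallel to the clamp's x, from x -6 to 64 mm. This point: x 42 mm, on the rod's axis, 32 mm up when level. Nothing lies below it. The toe always points to the clamp's +x, so folding the arm over mirrors the L. Arm about 0.12 kg; may still be settling in the first second
- clamp_c: Clamp C: grey clamp with a yellow arm, one of three alike; bolted down. Origin on the bench under the hinge; z up. Hinge pin along x, 32 mm up. Base plate 6 mm thick, x -42 to 14, y -48 to 48 mm; cheeks 42 mm high at x -17 to 15, y -11 to 11; rubber rests 28 mm high at x 0, y +-36. The L arm swings freely half a turn about the pin and lies level to +y or -y, falling to the side it leans to. Its flat leg at x 0 is 60 mm long, 12 wide
- toe_c (a point): Grip point on the yellow toe of clamp C: a round rod 12 mm thick at the leg's end, 60 mm from the hinge pin, parallel to the clamp's x, from x -6 to 64 mm. This point: x 42 mm, on the rod's axis, 32 mm up when level. Nothing lies below it. The toe always points to the clamp's +x, so folding the arm over mirrors the L. Arm about 0.12 kg; may still be settling in the first second
- sample: The sample: all-green clamp showing the wanted hand; bolted down. Origin on the bench under the hinge; z up. Hinge pin along x, 32 mm up. Base plate 6 mm thick, x -42 to 14, y -48 to 48 mm; cheeks 42 mm high at x -17 to 15, y -11 to 11; rubber rests 28 mm high at x 0, y +-36. The L arm swings freely half a turn about the pin and lies level to +y or -y, falling to the side it leans to. Its flat leg at x 0 is 60 mm long, 12 wide
- sample_arm (a joint): Hinge angle of the sample's green arm: 0 when it lies level to +y of the sample, 3.14 when it lies level to -y. Like the others, its toe points to the sample's +x. Never to be moved
- amber_bottle: Bystander: brown bottle with a blue cap, 42 mm wide, 75 mm high, standing loose. Origin: centre of its underside, z up
- flask: Bystander: orange conical flask, 54 mm wide at the foot, 70 mm high, standing loose. Origin: centre of its underside, z up
There are look-alikes about, which are no part of the job. What is shaped like the clamp_a but red is not meant.

How it is judged:
By the outcome, as a careful person would: the job done as asked, in the order asked, and still so for the second after the job is handed in, with the robot touching nothing.
It also fails if it takes over 61 s, if anything falls off the work surface, if the arm or the gripper's body presses on something with over 40 N, if the wrist force passes 120 N, or if a joint passes its speed limit or range.

### The arm

A 6-joint arm with a two-finger parallel gripper is mounted at the origin on the work surface. World frame = base frame: x ahead of the robot, y to its left, z up, the work surface at z = 0. Lengths are in mm, angles in rad, forces in N, time in s.
With the tool pointing down it reaches from about 350 to 725 mm from the base axis. Payload 4.3 kg.
Tool frame: the origin (TCP) lies where the fingers leave the gripper's body, on its centre line; the fingertips stand 73 mm ahead of it and the grasp point (between the pads) lies 54 mm ahead of it; z points along the fingers, y is the line along which they close (so a half turn about z gives the same grasp; the last joint's range is limited). The gripper opens to 85 mm and grips with 20 to 120 N. Pads are 22 mm wide; open, the fingers measure 114 mm over their backs; the gripper's body (76 mm by 85 mm) begins 54 mm behind the grasp point. The pads swing forward as they close: fully open they stand 13 mm farther back than shut.
Start: joints at [1.074, 0.377, 0.081, 1.274, 0, 1.46], TCP at [216.912, 532.549, 303.929] pointing down, gripper open.
Joint ranges: [-2.72, 2.72], [-0.84, 1.66], [-1.02, 1.22], [-1.77, 2.12], [-1.37, 1.28], [-3.14, 3.14]. Speed limits (rad/s): [2.57, 2.57, 3.14, 3.14, 3.14, 3.14].

### API

Orientations are given as a 3x3 rotation matrix whose columns are the frame's x, y, z axes.
In Python, from rig import sense, read_camera, get_calibration, hand_in gives the robot as it stands.
- The arm moves only by the tool servo_tool, never from a script. Its arguments are lists of equal length, an entry for each row: "fingers": the opening, from 0 (shut) to 1 (fully open); "travel": the shift along the tool's x, y, z in mm, a list of three; "twist": the turn about the tool's z in degrees. A call has 1 to 12 rows; each row shifts and turns the commanded pose from where the row before left it, along the tool's axes as they then stand; what a row does not reach is not made up. A row lasts 1/10 s, in which the tool goes at most 50 mm and 8.59 degrees, less where a joint would pass 70% of its speed; a pose out of reach is approached as far as the arm can. A call with a gripper value outside its range is refused whole. The fingers move at their own pace and stop on an object; the grip force is fixed at half the most. Time passes only in rows, so rows that do not move let the fingers close. It gives the time, the measured TCP pose, the force, the opening and the grip force at its end, in the units of the state.
- sense(): the state, without advancing time (a new reading comes with each control period).
- read_camera(name): name is "side" or "top"; returns the picture (400x640x3 uint8, blue, green, red); there is no depth.
- get_calibration(name): a dict with "camera_matrix" (3x3 intrinsics, pixels), "view" (4x4, takes a point from world to camera coordinates). Camera axes: x right, y down, z forward; pixel columns grow to the right and rows downward; lengths in mm; the calibration is good to about 2 mm. A picture is of the moment at which its call begins. get_calibration takes no time and is no camera call.
- hand_in(): hands the job in; it is judged then, once.
The state is a dict: "t": time; "joints": joint angles; "qd": joint speeds; "effort": joint torques, N m; "ee_pos": TCP position; "eef_rot": TCP orientation; "contact_force": force on the tool from outside, world axes, zero at the start; "wrist_torque": the same for the moment, N m; "opening": finger opening in mm; "grip_force": force on a finger pad.
Only numpy, scipy, OpenCV 4.12 (cv2) and the standard library are available. Lean on these libraries where they do the work, as an engineer would, in place of code of your own. Each camera call takes 0.05 s, during which the arm holds its last target. There are 200 camera calls.

## Working session

There is one attempt and no reset: what is moved stays moved. The work goes in short steps, Python scripts to look and compute and a tool call to move; the robot and the scene stay as the last step left them, time stands still between calls to the robot, and variables do not carry over. Pictures are saved under pics/ and viewed, at most 10 in all, crops included, and the job is handed in when it is done.

Besides the shell and the picture viewer there is one more tool, called as a command line: name --pt "numbers of a row" for each row, then --argument value for the rest. servo_tool: Moves the arm, as the interface text tells. Its arguments: {"type":"object","properties":{"fingers":{"type":"array"},"travel":{"type":"array"},"twist":{"type":"array"}},"required":["fingers","travel","twist"]}

```bash
mkdir -p pics; python3 - <<'E'
from rig import *
import cv2
for n in("top","side"):
    cv2.imwrite(f"pics/{n}0.png",read_camera(n)); c=get_calibration(n); print(n,c["camera_matrix"],c["view"])
s=sense();print(s["t"],s["ee_pos"],s["eef_rot"],s["opening"])
E
```

```text
top [[474.48022132   0.         316.83251887]
 [  0.         474.48022132 195.95702796]
 [  0.           0.           1.        ]] [[ 7.37821032e-03 -9.99709927e-01  2.29264846e-02 -1.28047358e+01]
 [-9.89307917e-01 -1.06371429e-02 -1.45453414e-01  4.87716726e+02]
 [ 1.45655094e-01 -2.16081668e-02 -9.89099429e-01  1.18278391e+03]
 [ 0.00000000e+00  0.00000000e+00  0.00000000e+00  1.00000000e+00]]
side [[383.86694172   0.         324.7327341 ]
 [  0.         383.86694172 198.33124266]
 [  0.           0.           1.        ]] [[ 9.53376749e-01 -3.01687084e-01  7.59455997e-03 -4.39310804e+02]
 [-1.85663475e-01 -6.06192479e-01 -7.73343231e-01  1.21846255e+02]
 [ 2.37911430e-01  7.35877423e-01 -6.33942087e-01  1.04428378e+03]
 [ 0.00000000e+00  0.00000000e+00  0.00000000e+00  1.00000000e+00]]
0.1 [216.68674242 532.13033065 303.06070174] [[-9.26126775e-01  3.77211413e-01 -8.64548979e-04]
 [ 3.77212351e-01  9.26125423e-01 -1.59495186e-03]
 [ 1.99046744e-04 -1.80324617e-03 -9.99998354e-01]] 85.1375288837129
```

View pics/top0.png

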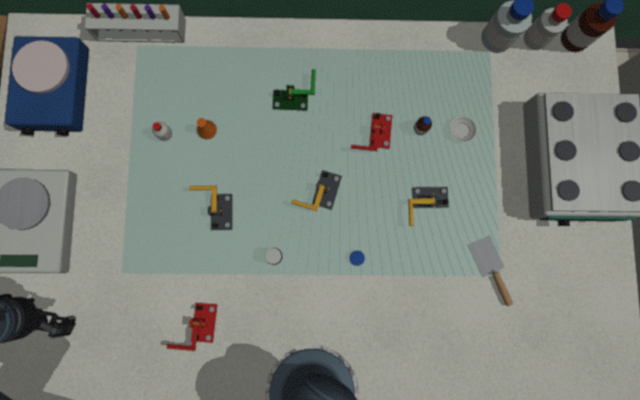

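View pics/side0.png

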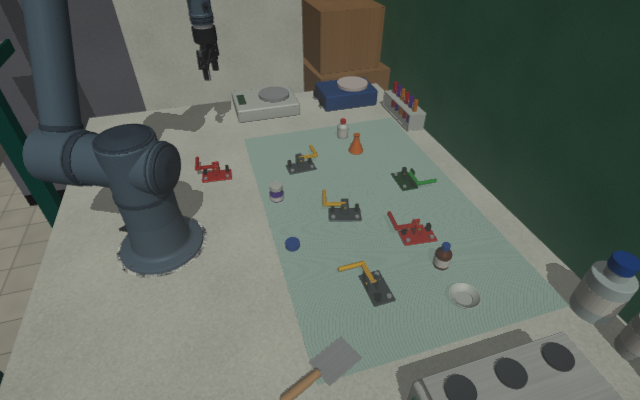

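Pixels in the top view, each listed as hinge → leg end → toe tip:
- **Green sample:** (291,92)→(313,93)→(314,70), a left turn.
- **Grey left:** (213,210)→(214,187)→(190,187), left, so the same hand.
- **Grey middle:** (321,189)→(315,209)→(293,202), right, so the mirror image.
- **Grey right:** (435,201)→(411,202)→(411,225), left, so the same hand.

The red ones at (380,130) and (203,325) are look-alikes and don't count. Next I'll confirm this in an enlarged crop and measure the middle clamp.

```bash
cat > m.py <<'E'
from rig import *
import cv2,numpy as np
from scipy.optimize import minimize
def topx(n,P):
    c=get_calibration(n);q=np.c_[P,np.ones(len(P))]@c["view"].T
    q=q[:,:3]@c["camera_matrix"].T; return q[:,:2]/q[:,2:]
def toworld(n,uv,z):
    c=get_calibration(n);R=c["view"][:3,:3];t=c["view"][:3,3];o=-R.T@t
    d=np.linalg.solve(c["camera_matrix"],np.r_[uv,1.]);d=R.T@d;return o+d*(z-o[2])/d[2]
def mask(im): return cv2.inRange(cv2.cvtColor(im,cv2.COLOR_BGR2HSV),(14,110,70),(32,255,255))
E
python3 - <<'E'
from m import *
im=cv2.imread("pics/top0.png");sd=cv2.imread("pics/side0.png")
cv2.imwrite("pics/crop.png",cv2.resize(im[60:240,180:460],None,fx=2.8,fy=2.8,interpolation=3))
rois={"L":((180,175,240,240),(280,140,322,178)),"M":((285,165,345,220),(315,185,365,225)),"R":((400,180,455,235),(335,255,400,310))}
for k,r in rois.items():
    D={}
    for n,I,(a,b,c,d) in(("top",im,r[0]),("side",sd,r[1])):
        m=np.zeros(I.shape[:2],np.uint8);m[b:d,a:c]=mask(I)[b:d,a:c]
        D[n]=(cv2.distanceTransform(255-m,2,5),np.argwhere(m)[:,::-1].astype(float))
    def model(p,s):
        c,si=np.cos(p[2]),np.sin(p[2])
        L=[(0,s*y,32) for y in np.arange(14,61,3)]+[(x,s*60,32) for x in np.arange(-4,63,3)]
        L=np.array(L,float);return np.c_[p[0]+c*L[:,0]-si*L[:,1],p[1]+si*L[:,0]+c*L[:,1],L[:,2]]
    def cost(p,s,ns=("top","side")):
        t=0
        for n in ns:
            q=topx(n,model(p,s));dt,px=D[n]
            e=np.linalg.norm(px[:,None]-q[None],axis=2).min(1)
            t+=(np.minimum(cv2.remap(dt,q[:,0].astype(np.float32),q[:,1].astype(np.float32),1),40)**2).mean()+(e**2).mean()
        return t
    c0=toworld("top",D["top"][1].mean(0),32)
    for s in(1,-1):
      for ns in(("top",),("top","side")):
        b=min((minimize(cost,[c0[0],c0[1],a],args=(s,ns),method="Nelder-Mead",options=dict(initial_simplex=[[c0[0]+i,c0[1]+j,a+w] for i,j,w in((0,0,0),(30,0,0),(0,30,0),(0,0,.4))])) for a in np.arange(0,6.28,.8)),key=lambda o:o.fun)
        p=b.x;print(k,s,len(ns),p.round(2),round(b.fun,2),"toe",[(p[0]+np.cos(p[2])*42-np.sin(p[2])*60*s).round(1),(p[1]+np.sin(p[2])*42+np.cos(p[2])*60*s).round(1)],[len(D[n][1]) for n in D])
E
```

```text
L 1 1 [504.26 319.4    3.23] 3.68 toe [np.float64(467.8), np.float64(255.9)] [232, 79]Traceback (most recent call last):
  File "<stdin>", line 24, in <module>
  File "<stdin>", line 24, in <genexpr>
    res = _minimize_neldermead(fun, x0, args, callback, bounds=bounds,
                               **options)
    fxcc = func(xcc)
    fx = function(np.copy(x), *(wrapper_args + args))
  File "<stdin>", line 17, in cost
  File "m.py", line 5, in topx
    c=get_calibration(n);q=np.c_[P,np.ones(len(P))]@c["view"].T
ValueError: time passes only in moves, steps and waits
```

View pics/crop.png

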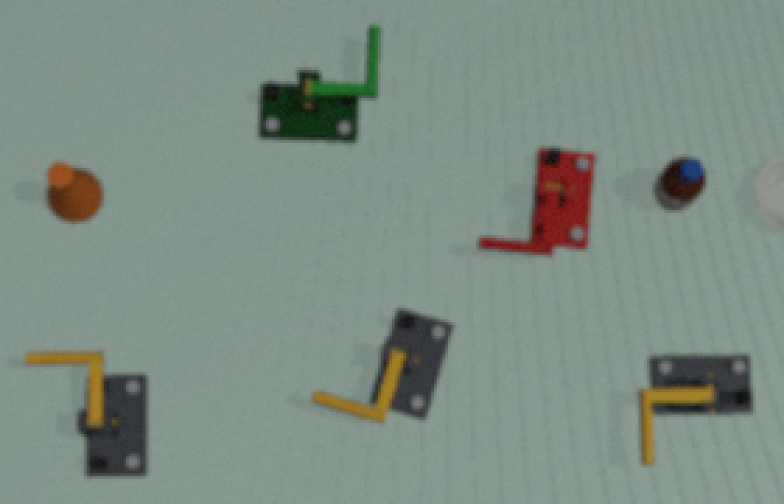

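The crop confirms it. In crop pixels, the sample goes right along its leg from (310,88) to (372,90), then up. The middle grey arm goes down from (398,355) to (382,415), then to image-left at (318,397), so it is the mirror image. Grey left and grey right match the sample. I'll cache the calibration and refit the middle clamp only.

```bash
sed -i 's/^def topx/CAL={n:get_calibration(n) for n in ("top","side")}\ndef topx/; s/c=get_calibration(n);/c=CAL[n];/' m.py
python3 - <<'E'
from m import *
I={n:cv2.imread(f"pics/{n}0.png") for n in CAL}
roi={"top":(285,165,345,220),"side":(315,185,365,225)};D={}
for n,(a,b,c,d) in roi.items():
    m=np.zeros((400,640),np.uint8);m[b:d,a:c]=mask(I[n])[b:d,a:c];D[n]=np.argwhere(m)[:,::-1].astype(float)
L=np.array([(0,y,32) for y in np.arange(-3,61,3)]+[(x,60,32) for x in np.arange(-4,63,3)],float)
def model(p):
    c,s=np.cos(p[2]),np.sin(p[2]);return np.c_[p[0]+c*L[:,0]-s*L[:,1],p[1]+s*L[:,0]+c*L[:,1],L[:,2]]
def cost(p,ns):
    t=0
    for n in ns:
        e=np.linalg.norm(D[n][:,None]-topx(n,model(p))[None],axis=2);t+=(e.min(1)**2).mean()+(e.min(0)**2).mean()
    return t
c0=toworld("top",(321,189),32);print(c0)
for ns in(("top",),("side",),("top","side")):
    o=minimize(cost,[c0[0],c0[1],1.26],args=(ns,),method="Nelder-Mead",options=dict(xatol=.01));p=o.x
    print(ns,p.round(3),round(o.fun,2),"toe",(p[:2]+[np.cos(p[2])*42-np.sin(p[2])*60,np.sin(p[2])*42+np.cos(p[2])*60]).round(1))
R=sense()["eef_rot"];P=sense()["ee_pos"];h=p
c,s=np.cos(h[2]),np.sin(h[2]);toe=np.r_[h[:2]+[c*42-s*60,s*42+c*60],32]
yaw=np.arctan2(R[1][0],R[0][0]);print("twist deg",np.degrees(yaw-h[2]))
g=toe+[0,0,54+70]; print("goal TCP",g,"shift tool-now",np.array(R).T@(g-P))
E
```

```text
[506.64899963 -19.10095365  32.        ]
('top',) [513.869 -21.47    1.27 ] 2.35 toe [469.   36.4]
('side',) [514.003 -21.463   1.262] 1.26 toe [469.6  36.8]
('top', 'side') [513.997 -21.516   1.267] 3.62 toe [469.3  36.5]
twist deg 85.23258785940543
goal TCP [469.2959908   36.49950491 156.        ] shift tool-now [-420.93552944 -363.46402979  147.63257397]
```

The top and side fits agree to about 1 mm: hinge at (514,−21.5), clamp x yaw 72.6°, toe grip point at (469,36.5).

servo_tool --fingers '[1, 1, 1, 1, 1, 1, 1, 1, 1, 1, 1, 1]' --pt "-35 -30 0" --pt "-35 -30 0" --pt "-35 -30 0" --pt "-35 -30 0" --pt "-35 -30 0" --pt "-35 -30 0" --pt "-35 -30 0" --pt "-35 -30 0" --pt "-35 -30 0" --pt "-35 -30 0" --pt "-35 -30 0" --pt "-35 -30 0" --twist '[0, 0, 0, 0, 0, 0, 0, 0, 0, 0, 0, 0]'

```text
t: 1.3
ee_pos: [470.3, 38.9, 303.6]
eef_rot: [[-0.926, 0.378, -0.0], [0.378, 0.926, 0.0], [0.001, 0.0, -1.0]]
contact_force: [0.3, 0.4, 0.7]
opening: 85.5
grip_force: 0.0
```

servo_tool --fingers '[0.6, 0.6, 0.6, 0.6, 0.6, 0.6, 0.6, 0.6, 0.6, 0.6, 0.6, 0.6]' --pt "0 0 0" --pt "0 0 0" --pt "0 0 0" --pt "0 0 0" --pt "0 0 0" --pt "0 0 0" --pt "0 0 0" --pt "0 0 0" --pt "0 0 0" --pt "0 0 0" --pt "0 0 0" --pt "0 0 0" --twist '[7.1, 7.1, 7.1, 7.1, 7.1, 7.1, 7.1, 7.1, 7.1, 7.1, 7.1, 7.1]'

```text
t: 2.5
ee_pos: [469.7, 40.8, 303.4]
eef_rot: [[0.303, 0.953, -0.001], [0.953, -0.303, 0.0], [-0.0, -0.001, -1.0]]
contact_force: [-0.2, 0.3, 0.3]
opening: 51.3
grip_force: 0.0
```

```bash
cat > st.py <<'E'
from rig import sense
import numpy as np,sys
def st(y,z,rel=False):
    s=sense();R=np.array(s["eef_rot"]);th=1.267;c,q=np.cos(th),np.sin(th)
    g=np.r_[514+c*42-q*y,-21.5+q*42+c*y,z+54]
    print("t",s["t"],"pos",np.round(s["ee_pos"],1),"shift",np.round(R.T@(g-s["ee_pos"]),1),"twist",np.round(np.degrees(np.arctan2(R[1,0],R[0,0])-th),2),"F",np.round(s["contact_force"],1),"open",round(s["opening"],1),"grip",s["grip_force"],"j",np.round(s["joints"],2))
st(float(sys.argv[1]),float(sys.argv[2]))
E
python3 st.py 60 102
```

```text
t 2.5 pos [469.7  40.8 303.4] shift [ -4.1   1.1 147.4] twist -0.25 F [-0.2  0.3  0.3] open 51.3 grip 0.0 j [-0.05  0.17 -0.2   1.2   0.    1.83]
```

servo_tool --fingers '[0.6, 0.6, 0.6, 0.6, 0.6, 0.6, 0.6, 0.6, 0.6, 0.6]' --pt "-4 1 0" --pt "0 0 30" --pt "0 0 40" --pt "0 0 40" --pt "0 0 30" --pt "0 0 25" --pt "0 0 20" --pt "0 0 15" --pt "0 0 10" --pt "0 0 0" --twist '[0, 0, 0, 0, 0, 0, 0, 0, 0, 0]'

```text
t: 3.5
ee_pos: [468.7, 36.5, 92.7]
eef_rot: [[0.297, 0.955, -0.003], [0.955, -0.297, 0.0], [-0.001, -0.003, -1.0]]
contact_force: [-0.5, -0.2, -0.6]
opening: 51.0
grip_force: 0.0
```

```bash
python3 st.py 60 32; python3 - <<'E'
from m import *
im=read_camera("side");cv2.imwrite("pics/s1.png",cv2.resize(im[110:270,230:450],None,fx=3.5,fy=3.5,interpolation=3))
E
```

```text
t 3.5 pos [468.7  36.5  92.7] shift [0.2 0.6 6.7] twist 0.12 F [-0.5 -0.2 -0.6] open 51.0 grip 0.0 j [-0.06  0.36 -0.55  0.67  0.    1.82]
```

View pics/s1.png

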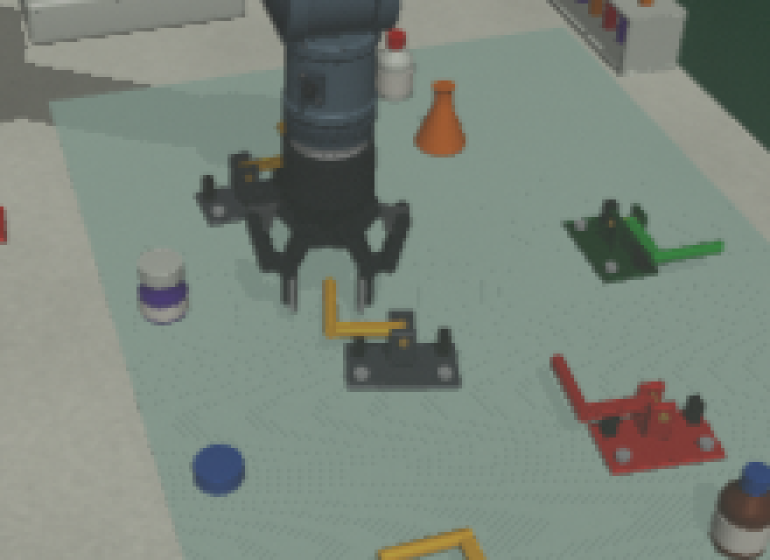

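The picture shows the open fingers straddling the toe at crop (330,290), well centred and clear of the clamp at (405,350). I'll go down the last 6 mm and close.

servo_tool --fingers '[0.6, 0, 0, 0, 0, 0, 0, 0, 0, 0]' --pt "0 0.5 6" --pt "0 0 0" --pt "0 0 0" --pt "0 0 0" --pt "0 0 0" --pt "0 0 0" --pt "0 0 0" --pt "0 0 0" --pt "0 0 0" --pt "0 0 0" --twist '[0, 0, 0, 0, 0, 0, 0, 0, 0, 0]'

```text
t: 4.55
ee_pos: [470.8, 36.4, 88.4]
eef_rot: [[0.298, 0.954, 0.001], [0.954, -0.298, -0.0], [0.0, 0.001, -1.0]]
contact_force: [-0.4, -0.2, 5.4]
opening: 10.0
grip_force: 58.8
```

```bash
python3 st.py 60 32; python3 -c "
import numpy as np
a=np.radians(np.arange(0,181,7.5));print(np.round(np.c_[60*np.diff(-np.cos(a)),-60*np.diff(np.sin(a))],1).tolist())"
```

```text
t 4.55 pos [470.8  36.4  88.4] shift [-0.3 -1.5  2.4] twist 0.05 F [-0.4 -0.2  5.4] open 10.0 grip 58.81921648979187 j [-0.06  0.36 -0.56  0.65  0.    1.82]
[[0.5, -7.8], [1.5, -7.7], [2.5, -7.4], [3.5, -7.0], [4.4, -6.5], [5.2, -5.9], [5.9, -5.2], [6.5, -4.4], [7.0, -3.5], [7.4, -2.5], [7.7, -1.5], [7.8, -0.5], [7.8, 0.5], [7.7, 1.5], [7.4, 2.5], [7.0, 3.5], [6.5, 4.4], [5.9, 5.2], [5.2, 5.9], [4.4, 6.5], [3.5, 7.0], [2.5, 7.4], [1.5, 7.7], [0.5, 7.8]]
```

The grip holds at 59 N. I'll follow the 60 mm arc, starting with the first half in tool +y and up.

servo_tool --fingers '[0, 0, 0, 0, 0, 0, 0, 0, 0, 0, 0, 0]' --pt "0 0.5 -7.8" --pt "0 1.5 -7.7" --pt "0 2.5 -7.4" --pt "0 3.5 -7.0" --pt "0 4.4 -6.5" --pt "0 5.2 -5.9" --pt "0 5.9 -5.2" --pt "0 6.5 -4.4" --pt "0 7.0 -3.5" --pt "0 7.4 -2.5" --pt "0 7.7 -1.5" --pt "0 7.8 -0.5" --twist '[0, 0, 0, 0, 0, 0, 0, 0, 0, 0, 0, 0]'

```text
t: 5.75
ee_pos: [527.1, 19.6, 150.1]
eef_rot: [[0.297, 0.955, 0.0], [0.955, -0.297, 0.002], [0.002, -0.001, -1.0]]
contact_force: [-0.0, 4.5, -2.2]
opening: 9.6
grip_force: 62.1
```

```bash
python3 st.py 0 92
```

```text
t 5.75 pos [527.1  19.6 150.1] shift [-1.2 -0.2  4.1] twist 0.11 F [-0.   4.5 -2.2] open 9.6 grip 62.14452624320984 j [-0.08  0.38 -0.33  0.86  0.    1.79]
```

Forces are low and the arm stands upright. Now the second half.

servo_tool --fingers '[0, 0, 0, 0, 0, 0, 0, 0, 0, 0, 0, 0]' --pt "0 7.8 0.5" --pt "0 7.7 1.5" --pt "0 7.4 2.5" --pt "0 7.0 3.5" --pt "0 6.5 4.4" --pt "0 5.9 5.2" --pt "0 5.2 5.9" --pt "0 4.4 6.5" --pt "0 3.5 7.0" --pt "0 2.5 7.4" --pt "0 1.5 7.7" --pt "0 0.5 7.8" --twist '[0, 0, 0, 0, 0, 0, 0, 0, 0, 0, 0, 0]'

```text
t: 6.95
ee_pos: [585.6, 2.4, 88.9]
eef_rot: [[0.297, 0.955, 0.002], [0.955, -0.297, 0.004], [0.004, 0.0, -1.0]]
contact_force: [-0.8, 6.6, 6.8]
opening: 9.4
grip_force: 76.2
```

```bash
python3 st.py -60 32
```

```text
t 6.95 pos [585.6   2.4  88.9] shift [-2.2 -1.1  2.9] twist 0.13 F [-0.8  6.6  6.8] open 9.4 grip 76.22789740562439 j [-0.11  0.55 -0.24  0.78  0.    1.77]
```

Level on the other side. I'll release gently, then rise straight up and clear.

servo_tool --fingers '[0.5, 0.5, 0.5, 0.5, 0.5, 0.5, 0.5]' --pt "0 0 0" --pt "0 0 0" --pt "0 0 0" --pt "0 0 0" --pt "0 0 0" --pt "0 0 0" --pt "0 0 0" --twist '[0, 0, 0, 0, 0, 0, 0]'

```text
t: 7.65
ee_pos: [584.7, 0.6, 88.0]
eef_rot: [[0.299, 0.954, 0.0], [0.954, -0.299, -0.0], [0.0, 0.0, -1.0]]
contact_force: [0.6, -0.2, -0.5]
opening: 42.5
grip_force: 0.0
```

servo_tool --fingers '[0.5, 0.5, 0.5, 0.5, 0.5, 0.5, 0.5, 0.5, 0.5, 0.5, 0.5, 0.5]' --pt "0 0 -8" --pt "0 0 -15" --pt "0 0 -25" --pt "0 0 -30" --pt "0 0 -30" --pt "0 0 -30" --pt "0 0 -30" --pt "40 -20 -20" --pt "40 -20 0" --pt "40 -20 0" --pt "40 -20 0" --pt "40 -20 0" --twist '[0, 0, 0, 0, 0, 0, 0, 0, 0, 0, 0, 0]'

```text
t: 8.85
ee_pos: [548.4, 223.1, 276.8]
eef_rot: [[0.299, 0.954, 0.001], [0.954, -0.299, 0.0], [0.001, 0.001, -1.0]]
contact_force: [0.5, 0.8, -0.1]
opening: 42.8
grip_force: 0.0
```

```bash
python3 - <<'E'
from m import *
im=read_camera("top");sd=read_camera("side")
a=cv2.resize(im[55:245,150:460],None,fx=2.5,fy=2.5,interpolation=3)[:300+175];cv2.imwrite("pics/t2.png",a)
cv2.imwrite("pics/s2.png",cv2.resize(sd[110:320,230:470],None,fx=2.8,fy=2.8,interpolation=3))
print(sense()["t"],sense()["contact_force"])
E
```

```text
8.95 [ 0.39397551 -0.92904223  0.73347108]
```

View pics/t2.png

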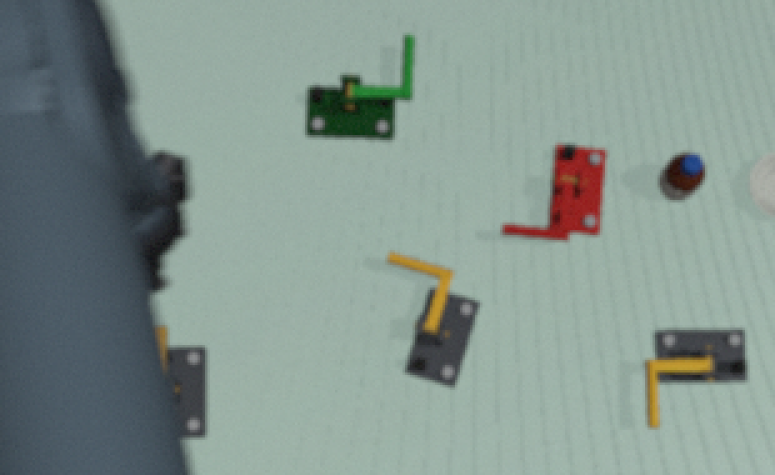

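View pics/s2.png

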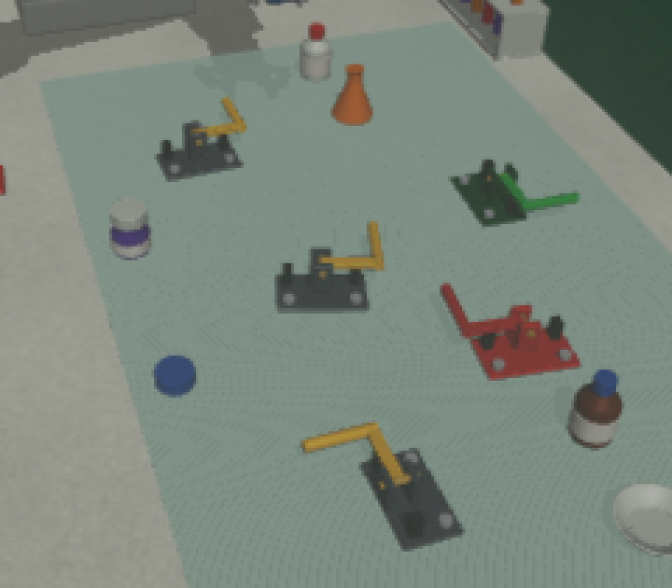

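The middle arm now goes up from its hinge at (430,330) to (447,272), then left to (390,258). That is a left turn like the sample's, and it lies level. In the side view the bottle at (595,410) and the flask at (352,95) are standing where they were, and the gripper is clear.

```bash
python3 -c "from rig import *;print(hand_in())"
```

```text
the job is handed in; nothing more can be done
None
```

Only the middle grey clamp was a mirror image of the sample; I folded it over, so all three now lie flat with the sample's hand, with the sample, bottle and flask untouched, and handed the job in at about 9 s (no verdict came back).

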